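Scan the job ticket of the tuning slide

TASK

Pick up the hand scanner and read the bar-code ticket on the tray that holds the U-shaped tuning slide: hold the scanner's head about 9 cm off the middle of that ticket, square to the sloping ticket, and keep it steady there for about two seconds. Do not scan the other tray's ticket, and do not disturb the ticket boards, the parts in the trays or the other things on the bench. Then stand the scanner gently upright, head down, wholly on the round charging pad, and let go.

Things in the scene. Friction and masses are not known exactly. Their poses are not given: they have to be found in the camera images.
- scanner: torch-shaped hand scanner, 125 mm tall, 0.24 kg, standing on its flared round black head (60 mm diameter, tapering to 40 mm at 40 mm height) on the bare bench. Above it a square grey grip, 34 x 34 mm, 40 to 125 mm up, sides along x and y. Origin: centre of the flat head face (window, underneath); z points from the window up the grip; the beam leaves along -z.
- charging_pad: round black charging pad fixed to the bench, 120 mm diameter, top 10 mm above the bench, short lead on one side. Origin: centre of its underside.
- ticket_bend (a point): middle of the bar-code ticket (white paper 62 x 94 mm, black bars) of the tray with the U-shaped slide. It is on a thin metal board hinged at the tray edge nearest the robot, sloping up away from it at 30 to 43 degrees from level; the stiff hinge yields if pushed. z: the ticket's outward normal (up and towards the robot), y: its long side, x: up the slope.
- ticket_straight (a point): the same point and axes on the like ticket of the other tray, with the straight tube: not to be scanned.
- tuning_slide: loose brass U-shaped tube, about 76 mm wide and 120 mm long, tube 16 mm thick, lying in its tray behind the ticket. Origin: under the middle of the U.
- straight_tube: loose straight brass tube, 130 mm long, 16 mm thick, on two small feet, lying in the other tray behind the ticket. Origin: under its middle.
- tray_bend: plywood tray fixed to the bench, 200 mm (x) by 180 mm (y), rim 22 mm high, holding the U-shaped slide. Origin: centre of its underside; x points away from the ticket edge.
- tray_straight: the like tray with the straight tube, same axes.
- mallet: hammer, 220 mm long, lying loose between the trays; leave alone. Origin: under its middle.
- oil_can: white bottle, 66 mm diameter, 140 mm tall, standing at the left beyond that tray; leave alone. Origin: centre of its underside.
- flux_jar: white jar, 70 mm diameter, 70 mm tall, standing at the right beyond that tray; leave alone. Origin: centre of its underside.
Mind the look-alikes: they are no part of the job. What is shaped like the scanner but pink is not meant.

How it is judged:
By the outcome, as a careful person would: the job done as asked, in the order asked, and still so for the second after the job is handed in, with the robot touching nothing.
It also fails if it takes over 48 s, if anything falls off the work surface, if the arm or the gripper's body presses on something with over 40 N, if the wrist force passes 120 N, or if a joint passes its speed limit or range.

ROBOT

A 7-joint arm with a two-finger parallel gripper is mounted at the origin on the work surface. World frame = base frame: x ahead of the robot, y to its left, z up, the work surface at z = 0. Lengths are in m, angles in rad, forces in N, time in s.
With the tool pointing down it reaches from about 0.425 to 0.925 m from the base axis. Payload 6.8 kg.
Tool frame: the origin (TCP) lies midway between the tips of the shut fingers; the grasp point (between the pads) lies 19 mm behind it (bot.pinch_z is the distance from the TCP to the grasp point, in m); z points along the fingers, y is the line along which they close (so a half turn about z gives the same grasp; the last joint's range is limited). The gripper opens to 85 mm and grips with 20 to 120 N. Pads are 22 mm wide; open, the fingers measure 114 mm over their backs; the gripper's body (76 mm by 85 mm) begins 54 mm behind the grasp point. The pads swing forward as they close: fully open they stand 13 mm farther back than shut.
Start: joints at [-1.311, 0.477, 0.022, 1.555, -0.011, 1.109, -0.083], TCP at [0.243, 0.63, 0.202] pointing down, gripper open.
Joint ranges: [-2.96, 2.96], [-0.34, 2.1], [-1.41, 1.46], [0.24, 2.44], [-1.37, 4.51], [0.17, 1.92], [-2.96, 2.96]. Speed limits (rad/s): [2.39, 2.39, 3.14, 3.14, 3.14, 3.14, 3.14].

INTERFACE

Orientations are given as a unit quaternion [w, x, y, z].
In Python, from station import bot, imaging gives the robot as it stands. The module is installed in compiled form; this text tells all that it offers.
- The arm moves only by the tool carry_out, never from a script. Its argument "targets" is a list of rows, each a list of 5 numbers: the shift along the tool's x, y, z in cm, then the turn about the tool's z in degrees, then the opening, from -1 (shut) to 1 (fully open). In form: [[x, y, z, yaw, gripper], ...]. A call has 1 to 12 rows; each row shifts and turns the commanded pose from where the row before left it, along the tool's axes as they then stand; what a row does not reach is not made up. A row lasts 1/10 s, in which the tool goes at most 50 mm and 8.59 degrees, less where a joint would pass 70% of its speed; a pose out of reach is approached as far as the arm can. A call is refused whole if a number of a shift passes 5 or a number of a turn 8.59, either way. A call with a gripper value outside its range is refused whole. The fingers move at their own pace and stop on an object; "force" is the grip in N (left out, the last holds). Time passes only in rows, so rows that do not move let the fingers close. It gives the time, the measured TCP pose, the force, the opening and the grip force at its end, in the units of the state.
- bot.get_obs(): the state, without advancing time (a new reading comes with each control period).
- imaging.read_camera(name): name is "scene" or "top"; returns the picture (400x640x3 uint8, red, green, blue); there is no depth.
- imaging.calibration(name): a dict with "fx", "fy", "cx", "cy" (pixels), "extrinsics" (4x4, takes a point from world to camera coordinates). Camera axes: x right, y up, looking along -z (the intrinsics and any distortion apply to the point x, -y, -z); pixel columns grow to the right and rows downward; lengths in m; the calibration is good to about 2 mm. A picture is of the moment at which its call begins. calibration takes no time and is no camera call.
- bot.hand_in(): hands the job in; it is judged then, once.
The state is a dict: "t": time; "q": joint angles; "joint_vel": joint speeds; "joint_torque": joint torques, N m; "eef_pos": TCP position; "tool_rot": TCP orientation; "contact_force": force on the tool from outside, world axes, zero at the start; "torque": the same for the moment, N m; "gripper_width": opening from 0.0 (shut) to 1.0 (fully open); "grasp_force": force on a finger pad.
Only numpy, scipy, OpenCV 4.12 (cv2) and the standard library are available. Lean on these libraries where they do the work, as an engineer would, in place of code of your own. Each camera call takes 0.05 s, during which the arm holds its last target. There are 200 camera calls.

## Working session

There is one attempt and no reset: what is moved stays moved. The work goes in short steps, Python scripts to look and compute and a tool call to move; the robot and the scene stay as the last step left them, time stands still between calls to the robot, and variables do not carry over. Pictures are saved under pics/ and viewed, at most 10 in all, crops included, and the job is handed in when it is done.

Besides the shell and the picture viewer there is one more tool, called after "Emit:" as a command line: name --pt "numbers of a row" for each row, then --argument value for the rest. carry_out: Moves the arm, as the interface text tells. Its arguments: {"type":"object","properties":{"targets":{"type":"array"},"force":{"type":"number"}},"required":["targets"]}

```bash
mkdir -p pics; python3 - <<'E'
from station import bot, imaging
import cv2
print(bot.get_obs())
for n in("scene","top"):
    im=imaging.read_camera(n); cv2.imwrite(f"pics/{n}0.png",im[:,:,::-1]); print(imaging.calibration(n))
print(bot.pinch_z)
E
```

```text
{'t': 0.0, 'q': array([-1.3111028 ,  0.4777599 ,  0.02238092,  1.55645621, -0.01151798,
        1.10927221, -0.08312517]), 'joint_vel': array([-0.0009364 , -0.00078656, -0.00146023,  0.0004432 ,  0.00010776,
       -0.00048861,  0.00219283]), 'joint_torque': array([-5.04030359e-04, -5.96450293e+01,  1.60756666e+00, -2.81197554e+01,
        1.23694714e-02,  9.38244833e-03,  3.84528548e-06]), 'eef_pos': array([0.24250872, 0.6292511 , 0.20075149]), 'tool_rot': array([-9.58203221e-05,  1.82885649e-01,  9.83133795e-01, -8.78291953e-04]), 'contact_force': array([-0.63241884, -0.39638777, -0.18169117]), 'torque': array([-0.0081062 , -0.00653579,  0.01601966]), 'grasp_force': 0.0, 'gripper_width': 0.9971057702441551}
{'fx': 442.0208783518891, 'fy': 442.0208783518891, 'cx': 313.4895096350793, 'cy': 204.60271724163943, 'extrinsics': array([[ 0.77766019,  0.62867797,  0.00294129, -0.44408792],
       [-0.34569316,  0.42369741,  0.83724354,  0.17437125],
       [ 0.52511034, -0.65210775,  0.54682228, -1.57895986],
       [ 0.        ,  0.        ,  0.        ,  1.        ]])}
{'fx': 490.37111543831014, 'fy': 490.37111543831014, 'cx': 312.9915464913175, 'cy': 196.85768985809705, 'extrinsics': array([[ 0.01743635, -0.99984549, -0.00222981, -0.02638697],
       [ 0.99460483,  0.01711678,  0.10231443, -0.57694227],
       [-0.10226046, -0.00400177,  0.99474961, -1.6446391 ],
       [ 0.        ,  0.        ,  0.        ,  1.        ]])}
0.0187
```

View pics/scene0.png

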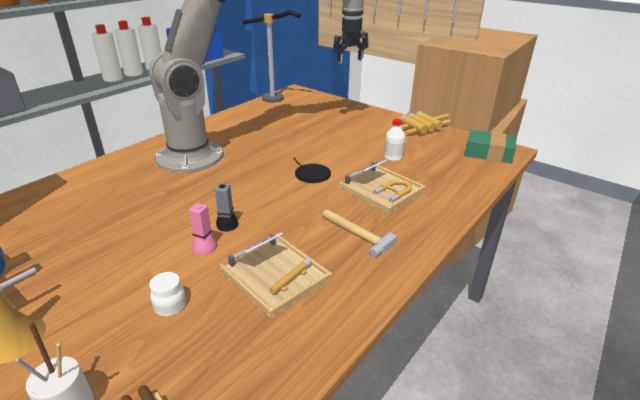

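View pics/top0.png

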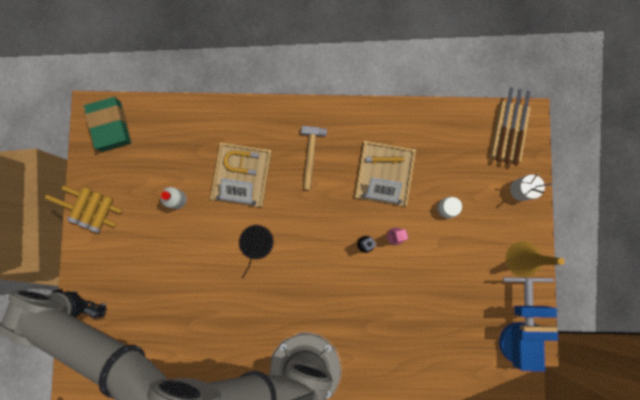

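The top view shows the U slide's tray at (240,175), the straight-tube tray at (386,175), the grey scanner at (366,244), the pink look-alike at (398,236) and the pad at (256,242). In the scene view the scanner is at (225,207), the pad at (313,172) and the U tray at (382,186). I'll enlarge the key areas and mask them next.

```bash
cat > h.py <<'E'
import numpy as np, cv2
from station import bot, imaging
C={n:imaging.calibration(n) for n in("scene","top")}
def ray(n,p):
    c=C[n];E=c["extrinsics"];R=E[:3,:3]
    d=R.T@np.array([(p[0]-c["cx"])/c["fx"],-(p[1]-c["cy"])/c["fy"],-1.])
    return -R.T@E[:3,3],d/np.linalg.norm(d)
def plane(n,p,z):
    o,d=ray(n,p);return o+d*(z-o[2])/d[2]
def tri(ps,pt):
    (a,u),(b,v)=ray("scene",ps),ray("top",pt)
    s=np.linalg.lstsq(np.c_[u,-v],b-a,rcond=None)[0]
    P,Q=a+s[0]*u,b+s[1]*v
    return (P+Q)/2,np.linalg.norm(P-Q)
def proj(n,X):
    c=C[n];q=c["extrinsics"]@np.r_[X,1];return np.array([c["cx"]+c["fx"]*q[0]/-q[2],c["cy"]+c["fy"]*q[1]/q[2]])
E
python3 - <<'E'
from h import *
t=cv2.imread("pics/top0.png");s=cv2.imread("pics/scene0.png")
f=lambda i,x0,y0,w,h,k:cv2.resize(i[y0:y0+h,x0:x0+w],None,fx=k,fy=k,interpolation=cv2.INTER_CUBIC)
a=np.hstack([f(t,205,140,70,70,5.7),f(t,345,215,70,70,5.7)])
b=np.hstack([f(s,335,155,95,57,4.2),f(s,180,170,95,57*1,4.2)])
b=cv2.resize(b,(a.shape[1],int(b.shape[0]*a.shape[1]/b.shape[1])))
im=np.vstack([a,b])[:600];cv2.imwrite("pics/crop1.png",im);print(im.shape)
# masks
for n,i in(("top",t),("scene",s)):
    g=i.astype(int);m=((g.max(2)<45)).astype(np.uint8)
    k,_,st,ce=cv2.connectedComponentsWithStats(m)
    for j in range(1,k):
        if st[j,4]>40:print(n,st[j],ce[j].round(1),plane(n,ce[j],.01).round(3))
E
```

```text
(600, 798, 3)
top [240 226  32  32 796] [255.6 241.8] [0.421 0.177 0.01 ]
top [358 237   9  15  66] [361.3 244.2] [ 0.419 -0.184  0.01 ]
top [ 19 291  30   9 122] [ 33.2 295. ] [0.229 0.926 0.01 ]
top [ 65 292  40  26 404] [ 82.3 305.5] [0.197 0.757 0.01 ]
top [572 332  68   3 119] [609.3 332.8] [ 0.138 -1.018  0.01 ]
top [113 346  24  12  98] [123.3 350.4] [0.051 0.61  0.01 ]
top [102 359  10  14  49] [107.2 365.6] [0.001 0.661 0.01 ]
top [294 365  33  12 193] [309.5 370.7] [-0.003 -0.015  0.01 ]
top [243 372  32  28 124] [263.8 380.8] [-0.039  0.137  0.01 ]
top [100 376   6  13  48] [102.2 381.7] [-0.051  0.674  0.01 ]
top [159 381  41  18 478] [179.3 389.1] [-0.07   0.417  0.01 ]
scene [273  12  27   7  53] [284.7  14.9] [-1.499  2.169  0.01 ]
scene [297 176  32   6  58] [311.9 178.9] [0.455 0.135 0.01 ]
scene [217 214  20  16 195] [227.4 223. ] [ 0.429 -0.201  0.01 ]
```

View pics/crop1.png

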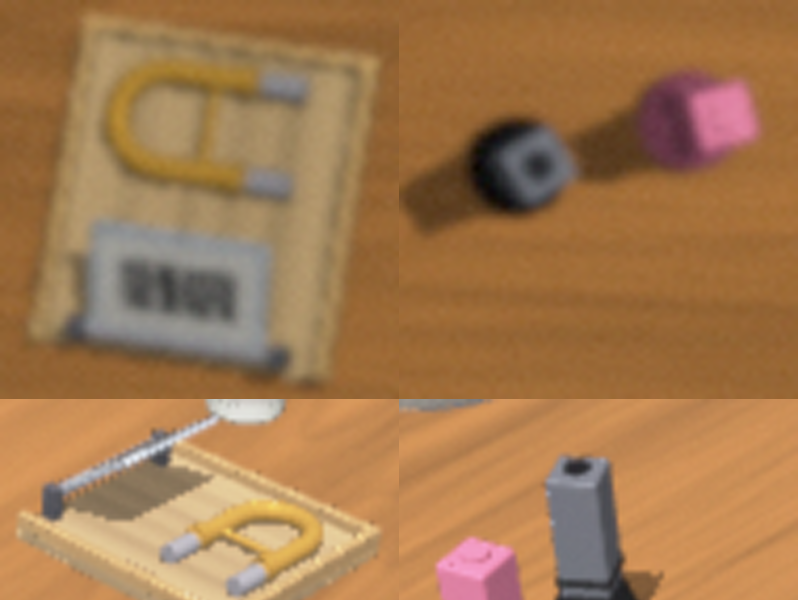

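The crops show the U tray's ticket with its bars at about (236,191) in the top view, and its thin board seen edge-on in the scene view at about (355-388, 158-177). The scanner's square grip is turned by roughly 35-40° to the picture axes, and its end hole is at top (369.7,243.9) and scene (222.6,186.2).

```bash
python3 - <<'E'
from h import *
t=cv2.imread("pics/top0.png");s=cv2.imread("pics/scene0.png")
print("scanner hole",tri((222.6,186.2),(369.7,243.9)))
print("scanner face(top dark) on bench",plane("top",(365.5,244),.03))
hsv=cv2.cvtColor(t,cv2.COLOR_BGR2HSV)
def comp(m,x0,y0,x1,y1):
    z=np.zeros_like(m);z[y0:y1,x0:x1]=m[y0:y1,x0:x1]
    c=max(cv2.findContours(z,cv2.RETR_EXTERNAL,cv2.CHAIN_APPROX_NONE)[0],key=cv2.contourArea);return c
m=((hsv[...,1]<70)&(hsv[...,2]>70)).astype(np.uint8)
m=cv2.morphologyEx(m,cv2.MORPH_CLOSE,np.ones((7,7)))
for nm,b in(("bend",(210,172,262,206)),):
    c=comp(m,*b);r=cv2.minAreaRect(c);print(nm,r,cv2.boxPoints(r).round(1).tolist())
big=((hsv[...,1]<90)&(hsv[...,2]>50)&(hsv[...,2]<150)).astype(np.uint8)
c=comp(big,352,230,382,258);r=cv2.minAreaRect(c);print("grip",r)
bp=cv2.boxPoints(r);print(bp.round(1).tolist())
P=np.array([plane("top",p,.125) for p in bp]);print(P.round(4).tolist(),np.linalg.norm(P-np.roll(P,1,0),axis=1))
# board line in scene
hs=cv2.cvtColor(s,cv2.COLOR_BGR2HSV)
np.set_printoptions(linewidth=250)
print(hs[155:182,342:394,1].astype(int)[::1,::2])
# pad: two views
g=s.max(2);mm=np.zeros_like(g);mm[155:190,288:340]=(g[155:190,288:340]<60)
cc=comp(mm,288,155,340,190);e=cv2.fitEllipse(cc);print("pad scene",e)
print("pad",tri(e[0],(255.6,241.8)))
E
```

```text
scanner hole (array([ 0.4213675 , -0.19852217,  0.12382469]), np.float64(0.004348765707110448))
scanner face(top dark) on bench [ 0.42020937 -0.19658518  0.03      ]
bend ((236.8468017578125, 190.7456512451172), (39.30678176879883, 22.04829216003418), 8.746162414550781) [[215.6999969482422, 198.6999969482422], [219.10000610351562, 176.89999389648438], [257.8999938964844, 182.8000030517578], [254.60000610351562, 204.60000610351562]]
grip ((368.70587158203125, 243.6764373779297), (12.176399230957031, 11.833402633666992), 59.036251068115234)
[[360.5, 241.5], [370.6000061035156, 235.39999389648438], [376.8999938964844, 245.89999389648438], [366.79998779296875, 251.89999389648438]]
[[0.4271, -0.1707, 0.125], [0.447, -0.2029, 0.125], [0.4142, -0.2231, 0.125], [0.3943, -0.1909, 0.125]] [0.03844758 0.03788836 0.0384946  0.03780515]
[[147 148 148 146 145 146 147 146 147 144 146 148 145 147 145 146 147 147 149 147 147  28  11  11  10  11]
 [148 148 144 149 147 147 146 147 146 148 147 147 146 147 149 147 148 148 149 147 149  61  10   8   6   7]
 [146 145 147 147 147 147 148 148 146 147 147 148 
[... 2121 characters left out ...]
94  86  84  86  84  86  86  86  84  87  87  90  89  87  84  83  82  82  82]
 [147 139  19  20 100 121  93  82  85  83  86  86  86  86  84  83  87  87  88  87  87  87  88  83  82  84]
 [147 141  17  14  99  96  86  86  85  86  88  85  86  86  85  81  87  87  84  84  86  89  87  85  87  89]
 [147 144  17  17  82  87  85  84  84  84  85  86  83  86  84  86  90  85  85  84  82  85  89  88 114 135]
 [143 141  20  24  84  89  88  86  87  85  84  84  84  84  87  88  89  86  88  85  85  82  85 115 146 155]]
pad scene ((312.4578857421875, 173.00277709960938), (16.52912712097168, 34.206459045410156), 90.93610382080078)
pad (array([0.42167975, 0.17871078, 0.00117111]), np.float64(0.000744629946977029))
```

```bash
python3 - <<'E'
from h import *
def isect(pt,l1,l2):
    o,d1=ray("scene",l1);_,d2=ray("scene",l2);n=np.cross(d1,d2);a,u=ray("top",pt)
    return a+u*(n@(o-a))/(n@u)
top=((386,160),(352.5,177));hin=((368,165),(352,173))
T=[isect(p,*top) for p in((219.1,176.9),(257.9,182.8))]
H=[isect(p,*hin) for p in((215.7,198.7),(254.6,204.6))]
print(np.round(T,4).tolist(),np.round(H,4).tolist())
T=np.array(T);H=np.array(H)
up=T.mean(0)-H.mean(0);al=(T[0]-T[1]+H[0]-H[1]);n=np.cross(up,al);n/=np.linalg.norm(n);print("n",n,"slope",np.degrees(np.arccos(abs(n[2]))),"len",np.linalg.norm(up),np.linalg.norm(al)/2,"tray yaw",np.degrees(np.arctan2(-al[0],al[1])))
c=(T.mean(0)+H.mean(0))/2;o,d=ray("top",(236.6,191));print("mid",c,o+d*(n@(c-o))/(n@d))
# tray outline corners in crop -> bench
for p in((83,15),(378,57),(328,383),(32,338)):print(plane("top",(205+p[0]/5.7,140+p[1]/5.7),.022).round(4))
E
```

```text
[[0.6341, 0.2977, 0.0757], [0.6166, 0.1678, 0.0748]] [[0.5652, 0.3155, 0.0303], [0.5474, 0.1822, 0.0295]]
n [-0.53682679  0.06684864  0.84103998] slope 32.74989726119469 len 0.08417195729539038 0.1327647101622777 tray yaw -7.65029590233058
mid [0.59080626 0.24079096 0.05258479] [0.59040339 0.24149089 0.05227201]
[0.7617 0.3112 0.022 ]
[0.7388 0.1308 0.022 ]
[0.5396 0.1557 0.022 ]
[0.5636 0.3345 0.022 ]
```

Emit:
carry_out --pt "-4 1.5 -2 0 1" --pt "-4 1.5 -2 0 1" --pt "-4 1.5 -2 0 1" --pt "-4 1.5 0 0 1" --pt "-4 1.5 0 0 1" --pt "-4 1.5 0 0 1" --pt "-4 1.5 0 0 1" --pt "-4 1.5 0 0 1" --pt "-4 1.5 0 0 1" --pt "-4 1.5 0 0 1"

```text
t: 1.1
eef_pos: [0.6711, 0.6256, 0.2614]
tool_rot: [-0.0, 0.183, 0.983, -0.0]
contact_force: [1.3, 1.3, 0.9]
gripper_width: 1.0
grasp_force: 0.0
```

Emit:
carry_out --pt "-4 1.5 0 0 1" --pt "-4 1.5 0 0 1" --pt "-4 1.5 0 0 1" --pt "-4 1.5 0 0 1"

```text
t: 1.5
eef_pos: [0.749, 0.597, 0.2491]
tool_rot: [-0.006, 0.205, 0.979, 0.005]
contact_force: [-0.2, -1.3, 0.3]
gripper_width: 1.0
grasp_force: 0.0
```

Emit:
carry_out --pt "-4.5 -2 0 0 1" --pt "-4.5 -2 0 0 1" --pt "-4.5 -2 0 0 1" --pt "-4.5 -2 0 0 1" --pt "-4.5 -2 0 0 1" --pt "-4.5 -2 0 0 1"

```text
t: 2.1
eef_pos: [0.9101, 0.3578, 0.2322]
tool_rot: [0.01, 0.206, 0.978, 0.017]
contact_force: [0.2, 0.5, 0.0]
gripper_width: 1.001
grasp_force: 0.0
```

Measured points, checked against the text:

| Item | Measured | Check |
|---|---|---|
| Scanner | (0.421, -0.197), top at z 0.124 | 125 mm tall |
| Grip sides | 31.6° / 121.6° | square section, 38 mm measured vs 34 mm (blur) |
| Pad centre | (0.421, 0.177) | fixed on the bench |
| Ticket middle | (0.590, 0.241, 0.052) | inside its tray |
| Ticket slope | about 33° | within 30 to 43° |
| Tray yaw | about -7° | board and tray edges agree |

The moves can't tilt the tool, and pushing past its reach only gave about 2°. So I'll pivot the scanner between the pads, using the fixed pad's rim as a stop.

Emit:
carry_out --pt "1.5 -4.7 0 0 0.5" --pt "1.5 -4.7 0 0 0.5" --pt "1.5 -4.7 0 0 0.5" --pt "1.5 -4.7 0 0 0.5" --pt "1.5 -4.7 0 0 0.5" --pt "1.5 -4.7 0 0 0.5" --pt "1.5 -4.7 0 0 0.5" --pt "1.5 -4.7 0 0 0.5" --pt "1.5 -4.7 0 0 0.5" --pt "1.5 -4.7 0 0 0.5" --pt "1.5 -4.7 0 0 0.5" --pt "1.5 -4.7 0 0 0.5"

```text
t: 3.3
eef_pos: [0.549, -0.0525, 0.2115]
tool_rot: [0.011, 0.206, 0.978, 0.018]
contact_force: [0.2, -1.3, -0.1]
gripper_width: 0.749
grasp_force: 0.0
```

Emit:
carry_out --pt "1.5 -4.6 0 0 0.5" --pt "1.5 -4.6 0 0 0.5" --pt "1.5 -4.6 0 0 0.5" --pt "1.4 -4.6 0 0 0.5" --pt "0 0 1 8.5 0.5" --pt "0 0 1 8.5 0.5" --pt "0 0 1 8.5 0.5" --pt "0 0 1 8.5 0.5" --pt "0 0 0 0.6 0.5" --pt "0 0 0 0 0.5"

```text
t: 4.3
eef_pos: [0.4236, -0.1951, 0.164]
tool_rot: [0.005, 0.486, 0.874, 0.02]
contact_force: [-0.7, 0.4, -0.2]
gripper_width: 0.747
grasp_force: 0.0
```

```bash
cat >> h.py <<'E'
from scipy.spatial.transform import Rotation as Rn
def to(x,y,z):
    o=bot.get_obs();q=o["tool_rot"];R=Rn.from_quat([q[1],q[2],q[3],q[0]]).as_matrix()
    print("pos",o["eef_pos"].round(4),"xdir",R[:,0].round(3),"ydir",np.degrees(np.arctan2(R[1,1],R[0,1])).round(1),"zdir",R[:,2].round(3))
    print("tool cm",(R.T@(np.array([x,y,z])-o["eef_pos"])*100).round(2))
def shot(n,f):
    im=imaging.read_camera(n)[:,:,::-1].copy();cv2.imwrite("pics/"+f,im);return im
E
python3 -c "
from h import *
to(.421,-.197,.063)"
```

```text
pos [ 0.4236 -0.1951  0.164 ] xdir [-0.527  0.85   0.01 ] ydir 31.8 zdir [ 0.029  0.03  -0.999]
tool cm [-0.12 -0.73 10.08]
```

Emit:
carry_out --pt "0 -0.4 3.4 0 0.5" --pt "-0.1 -0.3 3.4 0 0.5" --pt "0 0 3.2 0 0.5" --pt "0 0 0 0 0.5" --pt "0 0 0 0 -1" --pt "0 0 0 0 -1" --pt "0 0 0 0 -1" --pt "0 0 0 0 -1" --pt "0 0 0 0 -1" --force 30

```text
t: 5.2
eef_pos: [0.4223, -0.1975, 0.0658]
tool_rot: [0.007, 0.487, 0.873, 0.02]
contact_force: [-1.3, -0.4, 8.7]
gripper_width: 0.397
grasp_force: 28.8
```

Emit:
carry_out --pt "0 0 -1.5 0 -1" --pt "1 1 -1 0 -1" --pt "3 2.6 0 0 -1" --pt "3.4 3 0 0 -1" --pt "3.4 3 0 0 -1" --pt "3.4 3 0 0 -1" --pt "3.4 3 0 0 -1" --pt "3 2.6 0 0 -1" --pt "1 1 0 0 -1" --pt "0.3 0.2 0 0 -1" --pt "0 0 0 0 -1"

```text
t: 6.3
eef_pos: [0.4709, 0.0905, 0.0996]
tool_rot: [0.006, 0.487, 0.873, 0.021]
contact_force: [0.2, -0.8, -2.9]
gripper_width: 0.392
grasp_force: 30.6
```

```bash
python3 -c "
from h import *
to(.471,.098,.0665)
s=shot('scene','s1.png');t=shot('top','t1.png')
f=lambda i,x0,y0,w,h,k:cv2.resize(i[y0:y0+h,x0:x0+w],None,fx=k,fy=k,interpolation=cv2.INTER_CUBIC)
cv2.imwrite('pics/c2.png',np.hstack([f(s,240,90,130,130,3),f(t,210,180,100,100,3.9)]))
for z in(.0,.01):print(proj('scene',[.421,.177,z]),proj('top',[.421,.177,z]))
"
```

```text
pos [0.4709 0.0905 0.0996] xdir [-0.525  0.851  0.009] ydir 31.6 zdir [ 0.031  0.03  -0.999]
tool cm [0.61 0.26 3.33]
[311.86431325 173.45212255] [256.06068298 241.92863105]
[311.86711614 170.81483167] [255.71676248 241.89682947]
```

View pics/c2.png

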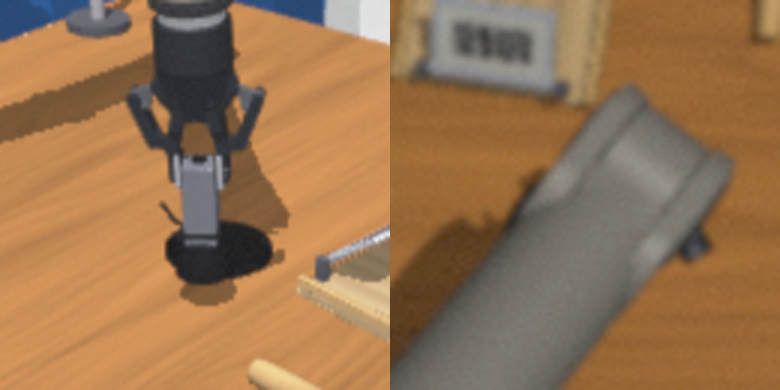

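The view shows the scanner upright in the grip just right of the pad, clear of the tray. I'll lower it and tip it against the pad rim.

Emit:
carry_out --pt "0.3 0.2 1.5 0 -1" --pt "0.3 0.1 1.4 0 -1" --pt "0 0 0.4 0 -1" --pt "0.4 0 0 0 -1" --pt "0.5 0 -0.1 0 -1" --pt "0.5 0 -0.1 0 -1" --pt "0.5 0 -0.1 0 -1" --force 20

```text
t: 7.1
eef_pos: [0.4612, 0.1139, 0.0697]
tool_rot: [0.006, 0.488, 0.873, 0.02]
contact_force: [1.0, -3.6, -3.0]
gripper_width: 0.393
grasp_force: 30.6
```

Emit:
carry_out --pt "0.5 0 0.1 0 -1" --pt "0.5 0 0.1 0 -1" --pt "0.5 0 0 0 -1" --pt "0.5 0 0 0 -1" --force 20

```text
t: 7.5
eef_pos: [0.4514, 0.1317, 0.0682]
tool_rot: [0.006, 0.488, 0.873, 0.021]
contact_force: [0.7, -3.6, 1.5]
gripper_width: 0.392
grasp_force: 32.1
```

```bash
python3 -c "
from h import *
o=bot.get_obs();print(o['contact_force'],o['torque'],o['grasp_force'])
to(.471,.098,.0665)
s=shot('scene','s2.png')
f=lambda i,x0,y0,w,h,k:cv2.resize(i[y0:y0+h,x0:x0+w],None,fx=k,fy=k,interpolation=cv2.INTER_CUBIC)
cv2.imwrite('pics/c3.png',f(s,250,110,100,90,5))
"
```

```text
[ 0.71626963 -3.63673691  1.46286255] [-1.06593139 -0.24919234 -0.02027096] 32.09482491016388
pos [0.4514 0.1317 0.0682] xdir [-0.524  0.852  0.009] ydir 31.6 zdir [ 0.032  0.03  -0.999]
tool cm [-3.9  -0.1   0.13]
```

View pics/c3.png

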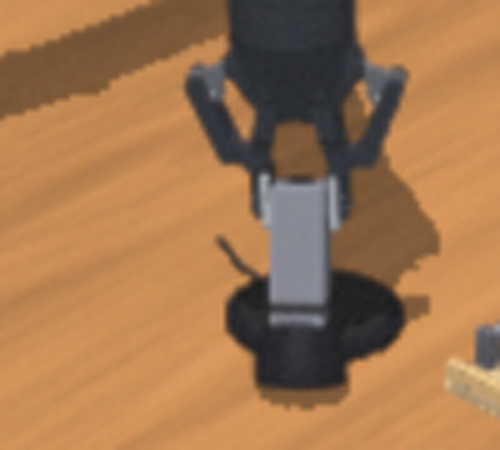

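The picture shows the grip leaning towards the pad, with the head hooked at its rim at crop (300,385) and its window edge lifting. I'll carry on to about 34°.

Emit:
carry_out --pt "0.4 0 0 0 -1" --pt "0.4 0 0.1 0 -1" --pt "0.4 0 0.1 0 -1" --pt "0.3 0 0.1 0 -1" --pt "0 0 0 0 -1" --pt "0 0 -1.5 0 -1" --pt "0 0 -2.5 0 -1" --pt "-1 0 -3 0 -1" --pt "-3 0 -3 0 -1" --pt "-3 0 -3 0 -1" --force 60

```text
t: 8.55
eef_pos: [0.4751, 0.0821, 0.1944]
tool_rot: [0.004, 0.486, 0.874, 0.02]
contact_force: [-0.2, 0.8, -2.8]
gripper_width: 0.391
grasp_force: 61.2
```

```bash
python3 -c "
from h import *
o=bot.get_obs();print(o['contact_force'],o['grasp_force'])
to(.50,.16,.2)
s=shot('scene','s3.png')
f=lambda i,x0,y0,w,h,k:cv2.resize(i[y0:y0+h,x0:x0+w],None,fx=k,fy=k,interpolation=cv2.INTER_CUBIC)
p=proj('scene',o['eef_pos']);print(p)
x0,y0=int(p[0]-60),int(p[1]-50);print(x0,y0)
cv2.imwrite('pics/c4.png',f(s,x0,y0,120,110,5))
"
```

```text
[-0.16799838  0.75316886 -2.8381478 ] 61.17443561553955
pos [0.4751 0.0821 0.1944] xdir [-0.527  0.85   0.012] ydir 31.8 zdir [ 0.027  0.031 -0.999]
tool cm [ 5.31  6.24 -0.25]
[305.71305097 132.69708624]
245 82
```

View pics/c4.png

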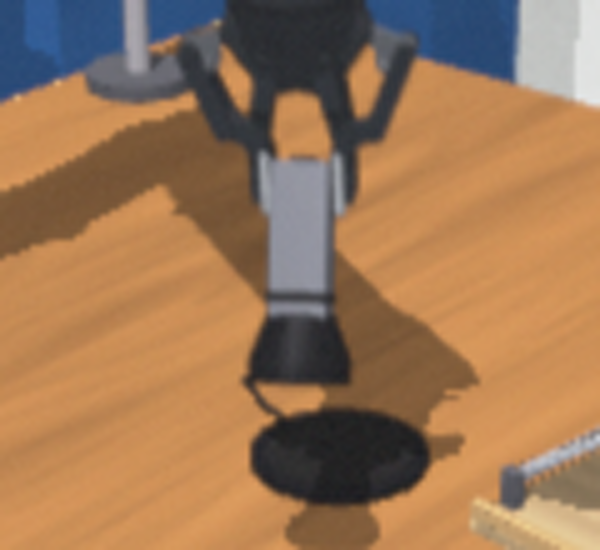

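Emit:
carry_out --pt "3.4 2.6 0 0 -1" --pt "3.4 2.6 0 0 -1" --pt "3.4 2.6 0 0 -1" --pt "3.4 2.6 0 0 -1" --pt "0 0 0 -8.5 -1" --pt "0 0 0 -8.5 -1" --pt "0 0 0 -8.5 -1" --pt "0 0 0 -8.5 -1" --pt "0 0 0 -8.5 -1" --pt "0 0 0 -8.5 -1" --pt "0 0 0 0 -1"

```text
t: 9.7
eef_pos: [0.4915, 0.2523, 0.1991]
tool_rot: [0.012, 0.063, 0.998, 0.017]
contact_force: [0.8, 0.3, -2.6]
gripper_width: 0.391
grasp_force: 61.2
```

```bash
python3 -c "
from h import *
o=bot.get_obs()
to(.4913,.2531,.175)
P=np.array([.4751,.0821,.219]);w=np.array([-.527,.85,0])
for d in(26,30,34,38):
    t=np.radians(d);zs=np.cos(t)*np.array([0,0,1])+np.sin(t)*w;e=np.cos(t)*w-np.sin(t)*np.array([0,0,1])
    print(d,proj('scene',P+.037*zs-.017*e).round(1),proj('scene',P-.088*zs-.03*e).round(1), proj('scene',P-.048*zs-.017*e).round(1))
s=shot('scene','s4.png')
f=lambda i,x0,y0,w,h,k:cv2.resize(i[y0:y0+h,x0:x0+w],None,fx=k,fy=k,interpolation=cv2.INTER_CUBIC)
p=proj('scene',o['eef_pos']);print(p)
x0,y0=int(p[0]-60),int(p[1]-50);print(x0,y0)
cv2.imwrite('pics/c5.png',f(s,x0,y0,120,100,6))
"
```

```text
pos [0.4915 0.2523 0.1991] xdir [-0.992  0.126 -0.023] ydir 82.8 zdir [ 0.027  0.032 -0.999]
tool cm [ 0.08 -0.01  2.41]
26 [305.6 111. ] [302.6 155.8] [304.  141.5]
30 [305.8 110.7] [302.3 155. ] [303.8 141.1]
34 [305.9 110.5] [302.1 154. ] [303.7 140.5]
38 [306.  110.3] [301.9 152.9] [303.6 139.8]
[344.74524794 115.31317282]
284 65
```

View pics/c5.png

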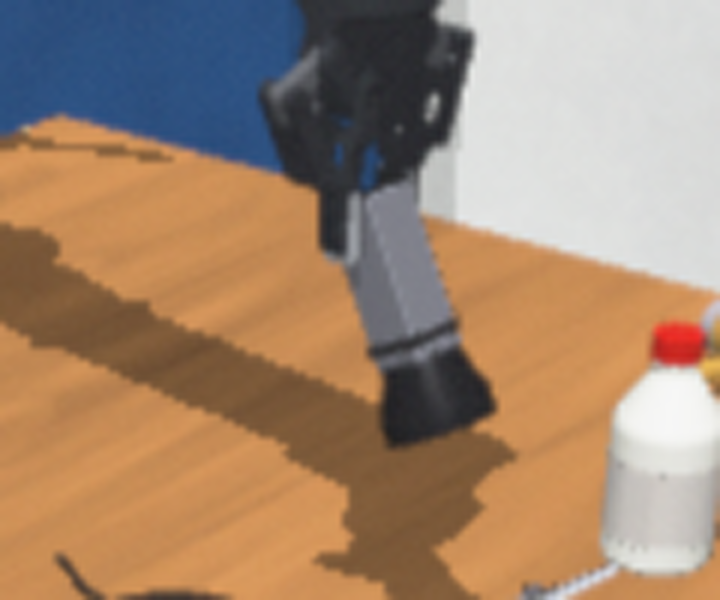

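```bash
python3 -c "
from h import *
P=np.array([.4915,.2523,.224]);w=np.array([-.992,.126,0]);y=np.array([.126,.992,0])
z=np.array([0,0,1])
for d in(28,31,34,37,40):
    t=np.radians(d);zs=np.cos(t)*z+np.sin(t)*w;e=np.cos(t)*w-np.sin(t)*z
    c=-.017*e-.017*y
    a=proj('scene',P+.02*zs+c);b=proj('scene',P-.045*zs+c);F=P-.088*zs
    q=[proj('scene',F+.03*(np.cos(k)*e+np.sin(k)*y)) for k in np.linspace(0,6.28,60)];q=np.array(q)
    g=b-a
    print(d,'ang',np.degrees(np.arctan2(g[0],g[1])).round(1),((b-[284,65])*6).round(),'head L/R/bottom', ((q[:,0].min()-284)*6).round(),((q[:,0].max()-284)*6).round(),((q[:,1].max()-65)*6).round())
"
```

```text
28 ang 17.6 [393. 343.] head L/R/bottom 364.0 474.0 439.0
31 ang 19.7 [396. 340.] head L/R/bottom 370.0 479.0 439.0
34 ang 21.8 [398. 337.] head L/R/bottom 377.0 485.0 439.0
37 ang 23.9 [401. 334.] head L/R/bottom 383.0 490.0 438.0
40 ang 26.0 [403. 331.] head L/R/bottom 389.0 495.0 437.0
```

```bash
python3 -c "
from h import *
o,_=ray('scene',(0,0));c=o-np.array([.59,.241,.052]);D=np.linalg.norm(c);c/=D;print(c,D)
for wd in(5,7,9,11):
  r=[]
  for L in(.07,.084):
    s=np.radians(np.arange(25,48,.05));n=np.c_[-.993*np.sin(s),.118*np.sin(s),np.cos(s)]
    r.append(np.degrees(s[np.argmin(abs(n@c-wd/1000/L))]).round(1))
  print('band mm',wd,'slope',r)
s=cv2.imread('pics/scene0.png');g=cv2.cvtColor(s,cv2.COLOR_BGR2HSV)[...,1].astype(float)
# perp band width by profile along columns
for x in range(354,368,3):
  col=g[150:185,x]; low=np.where(col<60)[0]; print(x,low+150)
im=cv2.imread('pics/s4.png').astype(int)
np.set_printoptions(linewidth=250)
hs=cv2.cvtColor(im.astype(np.uint8),cv2.COLOR_BGR2HSV)
for r in range(98,122,2):print(r,hs[r,338:366,1],im[r,342:358,2])
"
```

```text
[ 0.45646072 -0.75421924  0.47201373] 1.4125127929994459
band mm 5 slope [np.float64(35.4), np.float64(36.3)]
band mm 7 slope [np.float64(33.1), np.float64(34.4)]
band mm 9 slope [np.float64(30.8), np.float64(32.5)]
band mm 11 slope [np.float64(28.4), np.float64(30.6)]
354 [173 174 175]
357 [171 172 173 174]
360 [170 171 172]
363 [168 169 170 171]
366 [167 168 169 170]
98 [31 21 30 20 12 14 17 20 22 20 20 20 18 22 19 10  3  3  3  1  4  3  2  1  2  1  2  2] [117 134  97 130 130 130 129 129 128 126 127 127 188 193 193 193]
100 [31 21 25 15 14 14 19 20 18 20 18 20 20 18 20 10 47 32 11  8  4  4  1  1  1  1  1  1] [122 137 102 120 131 128 129 127 128 128 130 143 186 191 192 193]
102 [ 33  32  32  19  14  14  16  21  20  20  18  20  22  20  20  17  44 135 145 132 114 105  75  67  25   6   3   3] [141 141 102 110 132 129 129 127 127 127 128 130 144 177 181 184]
104 [ 43  21  19  16  13  14  16  22  19  21  16  20  20  18  18  20  11  97 143 146 148 148 146 145 144 141 134 133] [145 142 104 106 114 134 131 128 128 129 129 128 131 152 186 195]
106 [ 19  23  34  22  15  15  19  18  19  21  20 
[... 722 characters left out ...]
8  20  18  20  19  20  18  20  18  20  20  20  15  76 138 144 144 145 144 146 147] [184 121 107 107 107 107 107 110 132 129 129 129 128 129 127 131]
116 [144 146 146 147 141  97   7  18  22  22  20  19  20  21  20  20  18  20  18  22  17  98 143 143 147 144 147 148] [201 153 112 106 107 107 108 109 115 133 128 127 129 127 129 127]
118 [148 148 148 146 147 139  56  14  20  22  22  20  19  21  22  18  22  20  20  19  15  57 123 144 146 147 149 147] [207 198 136 108 108 106 106 107 109 124 128 129 127 127 126 122]
120 [147 147 147 146 146 146 129  17  18  20  18  20  20  20  22  17  16  19  11  18  17  14  84 141 147 146 146 146] [199 195 180 117 108 106 108 106 106 108 125  96  91  75  66  66]
```

The tilt measured from the grip edges is about 28°, against a ticket slope of about 33°. I'll add a few degrees by pressing the edge on the bare bench.

Emit:
carry_out --pt "2.4 2.1 2 0 -1" --pt "2.3 2.1 3 0 -1" --pt "0 0 4 0 -1" --pt "0 0 2.5 0 -1" --pt "0 0 0.9 0 -1" --pt "0 0 0.4 0 -1" --pt "0 0 0.2 0 -1" --force 20

```text
t: 10.45
eef_pos: [0.4564, 0.303, 0.0705]
tool_rot: [0.014, 0.065, 0.998, 0.016]
contact_force: [0.1, -0.2, -2.7]
gripper_width: 0.389
grasp_force: 61.1
```

Emit:
carry_out --pt "0 0 0.2 0 -0.9" --pt "0.2 0 0.1 0 -0.9" --pt "0.2 0 0.1 0 -0.9" --force 20

```text
t: 10.75
eef_pos: [0.452, 0.3038, 0.0664]
tool_rot: [0.014, 0.064, 0.998, 0.017]
contact_force: [0.4, 0.7, -2.1]
gripper_width: 0.387
grasp_force: 61.1
```

Emit:
carry_out --pt "0 0 0.2 0 -0.9" --pt "0 0 0.2 0 -0.9" --pt "0.2 0 0.2 0 -0.9" --force 20

```text
t: 11.05
eef_pos: [0.4516, 0.3043, 0.0637]
tool_rot: [0.014, 0.065, 0.998, 0.018]
contact_force: [-16.8, -8.0, 62.9]
gripper_width: 0.391
grasp_force: 69.6
```

Emit:
carry_out --pt "0.3 0 -0.05 0 -0.9" --pt "0.3 0 0 0 -0.9" --force 20

```text
t: 11.25
eef_pos: [0.4485, 0.3046, 0.0633]
tool_rot: [0.018, 0.065, 0.998, 0.018]
contact_force: [1.2, -3.5, 15.0]
gripper_width: 0.387
grasp_force: 63.7
```

Emit:
carry_out --pt "0.3 0 0.05 0 -0.9" --pt "0.2 0 0.05 0 -0.9" --pt "0 0 0 0 -0.9" --force 20

```text
t: 11.55
eef_pos: [0.4425, 0.3055, 0.0613]
tool_rot: [0.017, 0.065, 0.998, 0.017]
contact_force: [0.5, -3.4, 13.8]
gripper_width: 0.392
grasp_force: 64.8
```

Emit:
carry_out --pt "0 0 -2 0 -0.9" --pt "0 0 -4 0 -1" --pt "-2.3 -2.1 -4 0 -1" --pt "-2.3 -2.1 -2 0 -1" --pt "0 0 0 0 -1" --force 60

```text
t: 12.05
eef_pos: [0.4801, 0.2512, 0.1818]
tool_rot: [0.017, 0.067, 0.997, 0.018]
contact_force: [-0.0, 0.2, -2.3]
gripper_width: 0.389
grasp_force: 62.7
```

```bash
cat > tilt.py <<'E'
from h import *
import sys
o=bot.get_obs();q=o["tool_rot"];R=Rn.from_quat([q[1],q[2],q[3],q[0]]).as_matrix()
s=shot('scene',sys.argv[1]);hs=cv2.cvtColor(s,cv2.COLOR_BGR2HSV)
to(.4913,.2531,.175)
w=R[:,0]*[1,1,0];w/=np.linalg.norm(w);y=np.array([-w[1],w[0],0])*-1
z=np.array([0,0,1]);P=o['eef_pos']+[0,0,.0247]
p=proj('scene',P);E=[]
for r in range(int(p[1])+6,int(p[1])+30):
    row=hs[r,:,1].astype(float);x=int(p[0]+(r-p[1])*.33)
    a=next((i for i in range(x,x+25) if row[i]>80),None);b=next((i for i in range(x,x-25,-1) if row[i]>80),None)
    if a and b:E.append((r,a-(row[a]-80)/(row[a]-row[a-1]),b+(row[b]-80)/(row[b]-row[b+1])))
E=np.array(E)
print(E.round(1)[::3].tolist())
for d in(24,28,32,36,40):
    t=np.radians(d);zs=np.cos(t)*z+np.sin(t)*w;e=np.cos(t)*w-np.sin(t)*z;out=[]
    for sx,sy in((-1,1),(-1,-1),(1,-1)):
        c=.017*(sx*e+sy*y);g=proj('scene',P-.045*zs+c)-proj('scene',P-.005*zs+c);out.append((g[0]/g[1]).round(3))
    F=P-.088*zs;Q=np.array([proj('scene',F+.03*(np.cos(k)*e+np.sin(k)*y)) for k in np.linspace(0,6.28,90)])
    print(d,'slopes right/mid/left',out,'face x',Q[:,0].min().round(1),Q[:,0].max().round(1),'y',Q[:,1].max().round(1))
x0,y0=int(p[0]-50),int(p[1]-25);print(x0,y0)
cv2.imwrite('pics/c_'+sys.argv[1],cv2.resize(s[y0:y0+90,x0:x0+110],None,fx=6,fy=6,interpolation=cv2.INTER_CUBIC))
E
python3 tilt.py s5.png
```

```text
pos [0.4776 0.2531 0.1798] xdir [-0.991  0.133 -0.028] ydir 82.4 zdir [ 0.033  0.033 -0.999]
tool cm [-1.35  0.16  0.53]
[[118.0, 355.4, 339.4], [121.0, 356.4, 340.5], [124.0, 357.6, 341.7], [127.0, 357.8, 342.7], [130.0, 360.4, 344.3], [133.0, 362.6, 345.4], [136.0, 363.1, 345.4], [139.0, 357.5, 345.5]]
24 slopes right/mid/left [np.float64(0.261), np.float64(0.265), np.float64(0.27)] face x 339.7 358.1 y 142.4
28 slopes right/mid/left [np.float64(0.313), np.float64(0.317), np.float64(0.321)] face x 341.1 359.3 y 142.4
32 slopes right/mid/left [np.float64(0.367), np.float64(0.37), np.float64(0.373)] face x 342.5 360.5 y 142.4
36 slopes right/mid/left [np.float64(0.423), np.float64(0.425), np.float64(0.427)] face x 343.9 361.6 y 142.3
40 slopes right/mid/left [np.float64(0.482), np.float64(0.483), np.float64(0.483)] face x 345.3 362.7 y 142.1
291 87
```

View pics/c_s5.png

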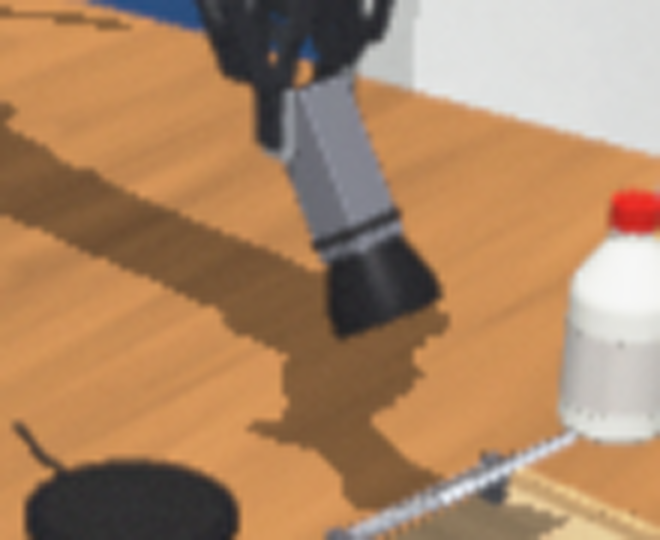

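The slopes now match about 32°. The head looks a few pixels off the prediction, so I'll check its place in the top view.

```bash
python3 -c "
from h import *
to(.49,.253,.175)
s=shot('scene','s6.png');t=shot('top','t6.png')
o=bot.get_obs();p=proj('top',o['eef_pos']);x0,y0=int(p[0]-40),int(p[1]-60);print(x0,y0,p,proj('scene',o['eef_pos']))
P=o['eef_pos']+[0,0,.0247];th=np.radians(32);zs=np.array([-.99*np.sin(th),.133*np.sin(th),np.cos(th)]);F=P-.088*zs;print('F',F,proj('scene',F),proj('top',F),'tri',tri((355.6,139.8),proj('top',F)))
cv2.imwrite('pics/c7.png',cv2.resize(t[y0:y0+80,x0:x0+90],None,fx=7,fy=7,interpolation=cv2.INTER_CUBIC))
"
```

```text
pos [0.4776 0.2531 0.1798] xdir [-0.991  0.133 -0.028] ydir 82.4 zdir [ 0.033  0.033 -0.999]
tool cm [-1.22  0.14  0.52]
184 163 [224.63960131 223.40665834] [340.65144868 120.22962869]
F [0.52097228 0.24874541 0.12772363] [350.74455129 139.26743338] [229.91568232 209.79039283] tri (array([0.52715309, 0.25393631, 0.12475943]), np.float64(0.014957465693002438))
```

View pics/c7.png

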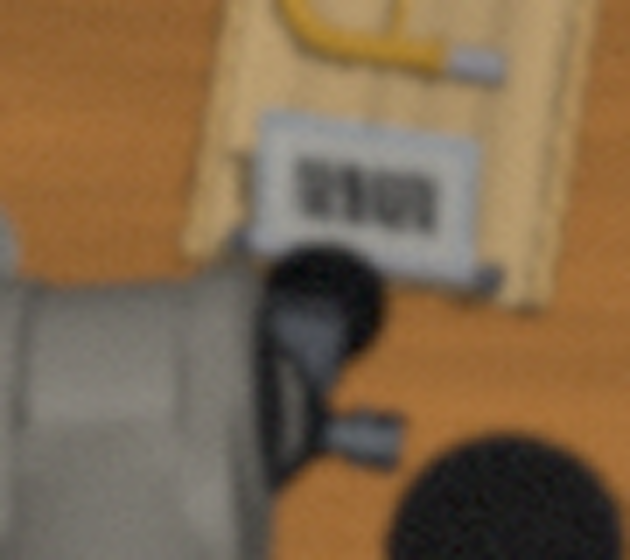

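The top view shows the head at crop (318,300) with its far edge at y=243, about 10 mm further out than my model put it. I'll correct for that and hold on the ticket for over two seconds.

Emit:
carry_out --pt "-0.5 -0.1 0 0 -1" --pt "-0.5 -0.1 0 0 -1" --pt "0 0 0 0 -1" --pt "0 0 0 0 -1" --pt "0 0 0 0 -1" --pt "0 0 0 0 -1" --pt "0 0 0 0 -1" --pt "0 0 0 0 -1" --pt "0 0 0 0 -1" --pt "0 0 0 0 -1" --pt "0 0 0 0 -1" --pt "0 0 0 0 -1"

```text
t: 13.4
eef_pos: [0.4852, 0.2513, 0.1783]
tool_rot: [0.014, 0.064, 0.998, 0.016]
contact_force: [0.4, 0.3, -2.1]
gripper_width: 0.391
grasp_force: 62.6
```

```bash
python3 tilt.py s8.png; python3 -c "
from h import *
t=shot('top','t8.png');g=t.max(2)
print(g[185:215,236],g[199,222:246]); print(t[190:206,230].tolist())"
```

```text
pos [0.4852 0.2513 0.1782] xdir [-0.991  0.129 -0.026] ydir 82.6 zdir [ 0.03   0.03  -0.999]
tool cm [-0.58  0.24  0.35]
[[119.0, 356.6, 340.5], [122.0, 357.5, 341.7], [125.0, 358.4, 342.9], [128.0, 358.9, 343.8], [131.0, 360.9, 345.2], [134.0, 363.6, 346.6], [137.0, 364.6, 346.6], [140.0, 360.6, 346.6]]
24 slopes right/mid/left [np.float64(0.262), np.float64(0.267), np.float64(0.272)] face x 341.1 359.5 y 143.9
28 slopes right/mid/left [np.float64(0.315), np.float64(0.319), np.float64(0.323)] face x 342.5 360.7 y 143.9
32 slopes right/mid/left [np.float64(0.369), np.float64(0.372), np.float64(0.375)] face x 343.9 361.9 y 143.8
36 slopes right/mid/left [np.float64(0.426), np.float64(0.428), np.float64(0.43)] face x 345.3 363.0 y 143.7
40 slopes right/mid/left [np.float64(0.486), np.float64(0.487), np.float64(0.487)] face x 346.7 364.1 y 143.6
292 88
[149 137 123 106  96  89  90  92  92  96 100  82  58  36  22  21  22  23
  21  17  19  23  15  20  39  72 106 133 148 152] [ 77  58  34  15  21  19  20  20  22  28  25  25  22  24  22  38  67 102
 126 144 149 147 151 152]
[[78, 81, 79], [79, 80, 80], [78, 80, 81], [70, 72, 73], [52, 54, 52], [37, 38, 35], [17, 21, 21], [21, 19, 21], [17, 20, 17], [22, 19, 19], [19, 12, 14], [28, 23, 25], [39, 36, 37], [51, 49, 45], [62, 57, 55], [65, 64, 61]]
```

Emit:
carry_out --pt "0 0 0 0 -1" --pt "0 0 0 0 -1" --pt "0 0 0 0 -1" --pt "0 0 0 0 -1" --pt "0 0 0 0 -1" --pt "0 0 0 0 -1" --pt "0 0 0 0 -1" --pt "0 0 0 0 -1" --pt "0 0 0 0 -1" --pt "0 0 0 0 -1" --pt "0 0 0 0 -1" --pt "0 0 0 0 -1"

```text
t: 14.7
eef_pos: [0.4852, 0.2513, 0.1783]
tool_rot: [0.014, 0.064, 0.998, 0.016]
contact_force: [0.3, 0.3, -2.6]
gripper_width: 0.389
grasp_force: 62.6
```

Emit:
carry_out --pt "0 0 0 0 -1" --pt "0 0 0 0 -1" --pt "0 0 0 0 -1" --pt "0 0 0 0 -1" --pt "0 0 0 0 -1"

```text
t: 15.2
eef_pos: [0.4852, 0.2513, 0.1783]
tool_rot: [0.014, 0.064, 0.998, 0.016]
contact_force: [0.8, -0.6, -2.4]
gripper_width: 0.39
grasp_force: 62.6
```

```bash
python3 -c "
from h import *
T=bot.get_obs()['eef_pos'];w=np.array([-.991,.129,0]);y=np.array([.129,.991,0]);z=np.array([0,0,1]);s=np.radians(32)
e=np.cos(s)*w-np.sin(s)*z
for nm,off in(('corr',[.0545,-.0025,-.051]),('pred',[.0434,-.0044,-.0521])):
    F=T+off;k=np.linspace(0,6.28,200);Q=[F+.03*(np.cos(a)*e+np.sin(a)*y) for a in k]
    t=np.array([proj('top',q) for q in Q]);c=np.array([proj('scene',q) for q in Q])
    print(nm,F.round(3),'top far at col230',t[(abs(t[:,0]-230)<1)][:,1].min().round(1),'right max',t[:,0].max().round(1),'at199',t[(abs(t[:,1]-199)<1)][:,0].max().round(1),'scene',c[:,0].min().round(1),c[:,0].max().round(1),c[:,1].max().round(1))
im=cv2.imread('pics/s8.png').max(2);t=cv2.imread('pics/t8.png').max(2)
print([ (r,(np.where(im[r,335:380]<50)[0]+335)[[0,-1]].tolist()) for r in range(134,148) if (im[r,335:380]<50).any()])
print([ (r,(np.where(t[r,222:250]<60)[0]+222)[-1]) for r in range(196,212) ])
"
```

```text
corr [0.54  0.249 0.127] top far at col230 195.6 right max 239.3 at199 237.6 scene 346.7 364.7 144.5
pred [0.529 0.247 0.126] top far at col230 199.1 right max 239.9 at199 233.8 scene 343.5 361.4 144.0
[(134, [347, 363]), (135, [347, 363]), (136, [347, 363]), (137, [347, 364]), (138, [347, 363]), (139, [347, 361]), (140, [347, 355]), (141, [348, 355]), (142, [348, 354]), (143, [348, 351])]
[(196, np.int64(235)), (197, np.int64(236)), (198, np.int64(236)), (199, np.int64(237)), (200, np.int64(238)), (201, np.int64(238)), (202, np.int64(239)), (203, np.int64(239)), (204, np.int64(239)), (205, np.int64(239)), (206, np.int64(238)), (207, np.int64(238)), (208, np.int64(237)), (209, np.int64(236)), (210, np.int64(235)), (211, np.int64(233))]
```

The corrected head model matches both views: window at (0.540, 0.249, 0.127), about 9 cm off the ticket middle, held for 2.9 s. Next I'll turn towards the pad and set the scanner upright using the rim.

Emit:
carry_out --pt "2 0 -1 0 -1" --pt "4 0 0 0 -1" --pt "3 0 0 0 -1" --pt "0 0 0 8.5 -1" --pt "0 0 0 8.5 -1" --pt "0 0 0 8.5 -1" --pt "0 0 0 8.5 -1" --pt "0 0 0 8.5 -1" --pt "0 0 0 8.5 -1" --pt "0 0 0 8.5 -1" --pt "0 0 0 8.5 -1" --pt "0 0 0 0 -1"

```text
t: 16.4
eef_pos: [0.3957, 0.2626, 0.186]
tool_rot: [0.003, 0.612, 0.791, 0.021]
contact_force: [0.0, 0.9, -2.0]
gripper_width: 0.389
grasp_force: 62.5
```

```bash
python3 -c "
from h import *
to(.393,.2685,.0727)"
```

```text
pos [0.3957 0.2626 0.186 ] xdir [-0.252  0.968  0.022] ydir 14.5 zdir [ 0.03   0.03  -0.999]
tool cm [ 0.39 -0.53 11.33]
```

Emit:
carry_out --pt "0.2 -0.3 4 0 -1" --pt "0.2 -0.2 4 0 -1" --pt "0 0 2 0 -1" --pt "0 0 0.5 0 -1" --pt "0 0 0.3 0 -1" --pt "0 0 0.2 0 -1" --force 20

```text
t: 17.0
eef_pos: [0.3941, 0.2689, 0.0768]
tool_rot: [0.003, 0.611, 0.791, 0.022]
contact_force: [-0.5, -0.6, -2.1]
gripper_width: 0.391
grasp_force: 62.4
```

Next I'll drop to contact in small steps, checking whether a narrower opening command eases the grip.

Emit:
carry_out --pt "0 0 0.2 0 -0.3" --pt "0 0 0.2 0 -0.3" --pt "0 0 0.1 0 -0.26" --force 20

```text
t: 17.3
eef_pos: [0.3935, 0.2692, 0.0713]
tool_rot: [0.003, 0.611, 0.791, 0.022]
contact_force: [-1.9, 0.9, 5.5]
gripper_width: 0.385
grasp_force: 63.6
```

Emit:
carry_out --pt "-0.4 0 -0.05 0 -0.3" --pt "-0.4 0 -0.15 0 -0.3" --pt "-0.4 0 -0.12 0 -0.3" --force 20

```text
t: 17.6
eef_pos: [0.3963, 0.2592, 0.0746]
tool_rot: [0.001, 0.611, 0.792, 0.022]
contact_force: [-2.2, 5.9, 3.4]
gripper_width: 0.389
grasp_force: 62.8
```

Emit:
carry_out --pt "-0.5 0 -0.08 0 -0.3" --pt "-0.5 0 -0.05 0 -0.3" --pt "-0.5 0 -0.05 0 -0.3" --force 20

```text
t: 17.9
eef_pos: [0.4003, 0.2448, 0.0765]
tool_rot: [0.001, 0.611, 0.792, 0.023]
contact_force: [-2.7, 4.6, 10.4]
gripper_width: 0.386
grasp_force: 63.7
```

```bash
cat > meas.py <<'E'
from h import *
import sys
s=shot('scene',sys.argv[1]);hs=cv2.cvtColor(s,cv2.COLOR_BGR2HSV)
o=bot.get_obs();to(0,0,0);p=proj('scene',o['eef_pos']+[0,0,.0247])
# grip outline: greyish bright pixels below the pads
m=((hs[...,1]<60)&(hs[...,2]>75)&(hs[...,2]<190)).astype(np.uint8);z=np.zeros_like(m)
x,y=int(p[0]),int(p[1]);z[y:y+45,x-22:x+22]=m[y:y+45,x-22:x+22]
for r in range(y,y+45,3):
    c=np.where(z[r])[0]
    if len(c)>4:print(r,c[0],c[-1],end=' | ')
print()
dk=np.zeros_like(m);dk[y+15:y+70,x-40:x+40]=(s.max(2)<50)[y+15:y+70,x-40:x+40]
print([(r,np.where(dk[r])[0][0],np.where(dk[r])[0][-1]) for r in range(y+15,y+70,4) if dk[r].any()])
x0,y0=x-50,y-35
cv2.imwrite('pics/c_'+sys.argv[1],cv2.resize(s[y0:y0+100,x0:x0+110],None,fx=6,fy=6,interpolation=cv2.INTER_CUBIC))
E
python3 meas.py s9.png
```

```text
pos [0.4006 0.2439 0.0766] xdir [-0.253  0.967  0.026] ydir 14.6 zdir [ 0.03   0.034 -0.999]
tool cm [-13.66 -45.17   5.62]
137 313 326 | 140 312 324 | 143 312 324 | 146 312 323 | 149 312 323 | 152 311 323 | 
[(156, np.int64(311), np.int64(322)), (160, np.int64(309), np.int64(323)), (164, np.int64(308), np.int64(323)), (168, np.int64(299), np.int64(326)), (172, np.int64(296), np.int64(329)), (176, np.int64(297), np.int64(328)), (180, np.int64(303), np.int64(322))]
```

View pics/c_s9.png

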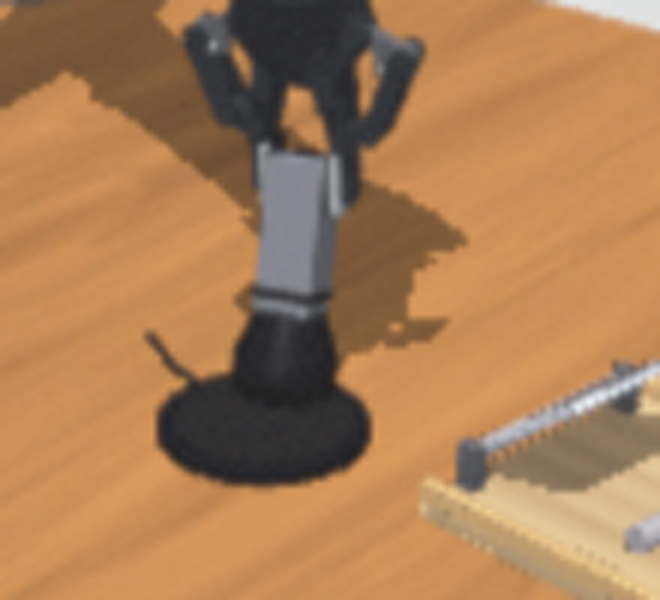

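The view shows the scanner standing on the pad's far rim, still leaning slightly and rotating upright as planned. I'll continue the arc.

Emit:
carry_out --pt "-0.5 0 -0.03 0 -0.3" --pt "-0.5 0 0 0 -0.3" --pt "-0.5 0 0.02 0 -0.3" --force 20

```text
t: 18.25
eef_pos: [0.4044, 0.23, 0.0765]
tool_rot: [0.001, 0.611, 0.791, 0.023]
contact_force: [-4.3, 4.8, 16.8]
gripper_width: 0.386
grasp_force: 65.0
```

Emit:
carry_out --pt "-0.4 0 0 0 -0.3" --pt "-0.3 0 0.02 0 -0.3" --force 20

```text
t: 18.45
eef_pos: [0.4062, 0.2227, 0.076]
tool_rot: [0.001, 0.611, 0.791, 0.023]
contact_force: [-3.4, 2.5, 11.9]
gripper_width: 0.385
grasp_force: 64.6
```

```bash
python3 meas.py s10.png; python3 -c "
from h import *
o=bot.get_obs();print(o['contact_force'],o['torque'])
P=o['eef_pos']+[0,0,.0247];w=np.array([-.253,.967,0])
for d in(0,5,10):
  zs=np.array([0,0,np.cos(np.radians(d))])+np.sin(np.radians(d))*w
  e=np.cos(np.radians(d))*w-np.sin(np.radians(d))*np.array([0,0,1]);y=np.array([.967,.253,0]);r=[]
  for sx,sy in((-1,-1),(-1,1),(1,1)):
    c=.017*(sx*e+sy*y);a=proj('scene',P-.005*zs+c);b=proj('scene',P-.045*zs+c);r.append(((b-a)[0]/(b-a)[1]).round(3))
  print(d,r)
"
```

```text
pos [0.4063 0.2222 0.076 ] xdir [-0.253  0.967  0.025] ydir 14.6 zdir [ 0.03   0.034 -0.999]
tool cm [-11.42 -45.17   5.61]
140 310 323 | 143 310 322 | 146 310 322 | 149 310 322 | 152 310 320 | 155 310 320 | 
[(159, np.int64(310), np.int64(322)), (163, np.int64(308), np.int64(323)), (167, np.int64(301), np.int64(324)), (171, np.int64(296), np.int64(328)), (175, np.int64(296), np.int64(329)), (179, np.int64(300), np.int64(324))]
[-3.03675094  3.20591243 10.05929788] [1.16135026 1.00635196 0.0578216 ]
0 [np.float64(0.001), np.float64(-0.012), np.float64(-0.017)]
5 [np.float64(-0.037), np.float64(-0.048), np.float64(-0.053)]
10 [np.float64(-0.074), np.float64(-0.083), np.float64(-0.086)]
```

Emit:
carry_out --pt "0 0 0.1 0 -0.3" --pt "0 0 -0.6 0 -0.3" --pt "0 0 -0.4 0 -0.3" --pt "-1.5 0 0 0 -0.3" --pt "-1.6 0 0 0 -0.3" --pt "-1 0 0 0 -0.3" --pt "0 0 0.4 0 -0.3" --pt "0 0 0.2 0 -0.3" --pt "0 0 0 0 -0.3"

```text
t: 19.4
eef_pos: [0.4156, 0.1815, 0.0766]
tool_rot: [0.003, 0.611, 0.791, 0.021]
contact_force: [-0.2, 0.2, -2.1]
gripper_width: 0.393
grasp_force: 63.0
```

Emit:
carry_out --pt "0 0 0.1 0 -0.3" --pt "0 0 0.05 0 -0.3" --pt "0 0 0 0 -0.3"

```text
t: 19.7
eef_pos: [0.4159, 0.1816, 0.0761]
tool_rot: [0.002, 0.611, 0.791, 0.021]
contact_force: [-3.9, -2.6, 15.8]
gripper_width: 0.39
grasp_force: 65.3
```

Emit:
carry_out --pt "0 0 0.05 0 -0.3" --pt "0 0 0 0 -0.3" --pt "0 0 0 0 -0.15" --pt "0 0 0 0 -0.05" --pt "0 0 0 0 0.1" --pt "0 0 0 0 0.3" --pt "0 0 0 0 0.4" --pt "0 0 0 0 0.4"

```text
t: 20.5
eef_pos: [0.4158, 0.1814, 0.0748]
tool_rot: [0.003, 0.611, 0.791, 0.021]
contact_force: [-0.1, -1.0, 0.0]
gripper_width: 0.698
grasp_force: 0.0
```

```bash
python3 meas.py s11.png
```

```text
pos [0.4158 0.1815 0.0749] xdir [-0.253  0.967  0.022] ydir 14.6 zdir [ 0.03   0.03  -0.999]
tool cm [ -7.2  -45.05   5.7 ]
145 305 321 | 148 305 317 | 151 305 317 | 154 305 317 | 157 305 317 | 160 305 317 | 163 305 313 | 
[(164, np.int64(316), np.int64(317)), (168, np.int64(299), np.int64(327)), (172, np.int64(296), np.int64(329)), (176, np.int64(297), np.int64(328)), (180, np.int64(303), np.int64(322))]
```

Emit:
carry_out --pt "0 0 -1 0 0.4" --pt "0 0 -3 0 0.4" --pt "0 0 -4 0 0.4" --pt "0 0 -4 0 0.4" --pt "0 0 -4 0 0.4" --pt "-4 -2 -2 0 0.4" --pt "-4 -2 0 0 0.4" --pt "-4 -2 0 0 0.4" --pt "-4 -2 0 0 0.4" --pt "-4 -2 0 0 0.4" --pt "0 0 0 0 0.4"

```text
t: 21.65
eef_pos: [0.3542, -0.028, 0.2141]
tool_rot: [-0.017, 0.614, 0.789, 0.003]
contact_force: [0.0, 0.4, -0.3]
gripper_width: 0.699
grasp_force: 0.0
```

```bash
python3 -c "
from h import *
s=shot('scene','s12.png');t=shot('top','t12.png')
def grey(i,lo=75,hi=190):
    h=cv2.cvtColor(i,cv2.COLOR_BGR2HSV);return ((h[...,1]<60)&(h[...,2]>lo)&(h[...,2]<hi))
for n,i,(x0,y0,x1,y1) in(('scene',s,(290,110,336,172)),('top',t,(238,222,276,262))):
    g=grey(i,65)[y0:y1,x0:x1];k,_,st,ce=cv2.connectedComponentsWithStats(g.astype(np.uint8));j=1+st[1:,4].argmax();print(n,st[j]+[x0,y0,0,0,0],ce[j]+[x0,y0])
print('expected top-centre for pad centre',proj('scene',[.421,.177,.135]),proj('top',[.421,.177,.135]))
a=cv2.imread('pics/top0.png').astype(int);d=abs(a-t).max(2);d=cv2.medianBlur(d.astype(np.uint8),5)
k,_,st,ce=cv2.connectedComponentsWithStats((d>40).astype(np.uint8));print([st[j].tolist() for j in range(1,k) if st[j,4]>12])
print(bot.get_obs()['eef_pos'],bot.get_obs()['t'])
"
```

```text
scene [305 136  13  30 324] [310.51851852 150.24074074]
top [248 235  14  13 126] [254.68253968 240.98412698]
expected top-centre for pad centre [311.90400032 136.10978184] [251.04627715 241.46495983]
[[249, 235, 13, 13, 125], [346, 236, 29, 19, 368], [294, 241, 106, 159, 6743], [229, 259, 58, 108, 3121], [16, 289, 265, 111, 11119], [0, 323, 5, 4, 15], [302, 378, 37, 22, 331], [286, 388, 17, 12, 140]]
[ 0.35573679 -0.02282621  0.21471309] 21.75
```

The scanner stands upright about 11 mm from the pad's centre, so it is wholly on the pad. The top view shows nothing else moved, and the arm is clear.

```bash
python3 -c "
from station import bot
print(bot.hand_in())"
```

```text
the job is handed in; nothing more can be done
None
```

The job is handed in at about 21.8 s. By my camera measurements the scanner was held about 9 cm off the U-slide tray's ticket, within a few degrees of square, for 2.9 s, and now stands upright, head down, wholly on the charging pad with the arm clear; the hand-in returned no verdict.

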